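# Close the dry-storage pot

## Robot

A 6-joint arm with a two-finger parallel gripper is mounted at the origin on the work surface. World frame = base frame: x ahead of the robot, y to its left, z up, the work surface at z = 0. Lengths are in m, angles in rad, forces in N, time in s.
With the tool pointing down it reaches from about 0.35 to 0.775 m from the base axis. Payload 7.3 kg.
Tool frame: the origin (TCP) lies at the very end of the fingers, on their centre line; the grasp point (between the pads) lies 19 mm behind it (robot.pinch_z is the distance from the TCP to the grasp point, in m); z points along the fingers, y is the line along which they close (so a half turn about z gives the same grasp; the last joint's range is limited). The gripper opens to 92 mm and grips with 3 to 60 N. Pads are 19 mm wide; open, the fingers measure 130 mm over their backs; the gripper's body (75 mm by 190 mm) begins 47 mm behind the grasp point.
Start: joints at [1.018, 0.342, 1.524, -0, 1.275, -0.146], TCP at [0.208, 0.482, 0.227] pointing down, gripper open.
Joint ranges: [-2.53, 2.53], [-0.77, 2.02], [0.04, 2.7], [-1, 4.14], [0.28, 2.66], [-3.11, 3.11]. Speed limits (rad/s): [2.57, 2.57, 3.14, 3.14, 3.14, 3.14].

## Interface

Orientations are given as [roll, pitch, yaw] about the fixed x, y, z axes, in that order (R = Rz(yaw) Ry(pitch) Rx(roll)).
In Python, from cell import robot gives the robot as it stands.
- The arm moves only by the tool move_arm, never from a script. Its argument "motion" is a list of rows, each a list of 6 numbers: the shift along the tool's x, y, z in units of 0.1 m (1.0 is 0.1 m), then the turn, a rotation vector about the tool's x, y, z in units of pi rad (1.0 is pi rad). In form: [[dx, dy, dz, rx, ry, rz], ...]. A call has 1 to 12 rows; each row is the pose to reach, as a shift and turn from the pose commanded when the call began, along the tool's axes at that moment, turning the shorter way round; what a row does not reach only later rows make up. A row lasts 1/8 s, in which the tool goes at most 62.5 mm and 10.7 degrees, less where a joint would pass 70% of its speed; a pose out of reach is approached as far as the arm can. A call with a number of a shift or a turn outside -1 to 1 is refused whole. A call with a gripper value outside its range is refused whole. "fingers" is the opening, from -1 (shut) to 1 (fully open), set as the call begins (left out, the last holds). The fingers move at their own pace and stop on an object; "newtons" is the grip in N (left out, the last holds). Time passes only in rows, so rows that repeat a pose let the fingers close. It gives the time, the measured TCP pose, the force, the opening and the grip force at its end, in the units of the state.
- robot.observe(): the state, without advancing time (a new reading comes with each control period).
- robot.read_camera(name): name is "scene" or "side" or "wrist"; returns a dict with "image" (480x640x3 uint8, red, green, blue), "range_z" (480x640 float32, m along the optical axis (not along the pixel's ray), 0 where there is no reading), "vfov" (degrees; the focal length in pixels is half the picture's height over the tangent of half this angle, whatever the lens; pixels are square), "cx", "cy" (the principal point, pixels), "extrinsics" (4x4, takes a point from camera to world coordinates); the wrist camera has in their place "hand_eye" (4x4, takes a point from camera to tool coordinates, whose origin is the TCP and whose axes are the flange's). Camera axes: x right, y up, looking along -z (the intrinsics and any distortion apply to the point x, -y, -z); pixel columns grow to the right and rows downward; lengths in m; the calibration is good to about 2 mm. The wrist camera is an equidistant fisheye: a pixel r from the principal point sees the ray r / f radians off the axis. A picture is of the moment at which its call begins: read the wrist's pose just before it.
- robot.hand_in(): hands the job in; it is judged then, once.
The state is a dict: "time": time; "qpos": joint angles; "qvel": joint speeds; "joint_efforts": joint torques, N m; "tool_pos": TCP position; "tool_rot": TCP orientation; "contact_force": force on the tool from outside, world axes, zero at the start; "torque": the same for the moment, N m; "opening": finger opening in m; "grip_force": force on a finger pad.
Only numpy, scipy, OpenCV 4.12 (cv2) and the standard library are available. Lean on these libraries where they do the work, as an engineer would, in place of code of your own. Each camera call takes 0.05 s, during which the arm holds its last target. There are 200 camera calls.

## Task

The blue lid of the dry-storage pot is only resting on its rim. Push its crossbar round, keeping the lid on the rim, until the red key drops into the pot's notch, then press the red end of the bar down until the lid is fully home. After that swing the yellow hold-down arm across the lid as far as it goes, and finally push the green tap lever a quarter turn to its shut stop, without disturbing the things standing around.

Things in the scene. Friction and masses are not known exactly. Their poses are not given: they have to be found in the camera images.
- pot: White round pot fixed to the bench, 130 mm diameter. Origin: centre of its underside on the bench, z up. Its flat aluminium rim (radius 55 to 65 mm) has its top 90 mm above the bench. In its frame a steel post (20 mm diameter, 118 mm tall) at (0, 98 mm) carries the hold-down arm and a brass tap column (24 mm diameter, 78 mm tall) stands at (0, -125 mm).
- notch (a point): The rim's one notch, 19 mm wide, on the pot's +x side above a yellow marker block on the wall (out to 78 mm from the pot's axis, top 60 mm up); point at pot (60, 0, 90) mm, level with the rim top. The key drops in 6 mm freely, onto a tight rubber pad; about 8 N at the pad pushes it down the last 6 mm, where it stays.
- lid: Loose blue lid, about 0.35 kg: flange 128 mm diameter, 6 mm thick, on a spigot (105 mm diameter, 14 mm deep) with 2 mm play in the mouth. Origin: centre of the flange's underside; z up; +x points to the key. With the key on the rim it tilts 0.1 rad, the key side high; home, it is level with its origin 90 mm above the bench. It slides easily: 1 to 3 N across the bar's end turns it, either way; the key stops in the notch.
- key_foot (a point): Underside of the red key, a 14 mm wide, 12 mm high block under the lid's edge, reaching out to 76 mm from the lid's centre. Point at lid (60, 0, -12) mm. Its height over the bench: 90 mm on the rim, 84 mm dropped in the notch, 78 mm fully home.
- red_end (a point): Top of the lid's crossbar near its red (key) end, at lid (50, 0, 24) mm; the place to press. The upright-sided crossbar runs along the lid's x through its centre, from -60 to +60 mm, 12 mm wide, 18 mm high; its top is 114 mm above the bench when the lid is home.
- holddown (a joint): Swing of the yellow hold-down arm about its upright post: 0 = fully parked (pointing away from the lid), grows anticlockwise seen from above, 1.9 rad = stop, lying across the lid's centre (along -y of the pot). Stays where it is left; takes about 0.12 N m.
- bar_hinge (a point): On the arm's hinge axis at mid height of the arm (126 mm above the bench).
- bar_end (a point): Free end of the arm, 120 mm from the hinge axis. The arm is a level bar 14 mm wide, 16 mm high, underside 118 mm above the bench (4 mm above the crossbar of a lid that is home).
- tap (a joint): Turn of the green tap lever about its upright axis: 0 = open (pointing straight away from the pot, its -y), grows clockwise seen from above, 1.57 rad = shut stop (pointing along the pot's -x). Stays where it is left; takes about 0.08 N m.
- tap_axis (a point): On the tap's axis at mid height of the lever (86 mm above the bench).
- tap_end (a point): Free end of the tap lever, 60 mm from its axis. The lever is a level bar 10 mm wide, 14 mm high, underside 79 mm above the bench.
- dropper: Bystander: amber dropper bottle standing on the bench, 34 mm diameter, 75 mm tall. Origin: centre of its underside. Leave it alone.
- objective: Bystander: steel microscope objective standing on the bench, 24 mm diameter, 44 mm tall. Origin: centre of its underside. Leave it alone.
- petri: Bystander: closed clear Petri dish lying on the bench, 64 mm diameter, 12 mm high. Origin: centre of its underside. Leave it alone.
Not all that is in view belongs to the job. Of the things that look like the lid, the largest one is meant.

How it is judged:
By the outcome, as a careful person would: the job done as asked, in the order asked, and still so for the second after the job is handed in, with the robot touching nothing.
It also fails if it takes over 72 s, if anything falls off the work surface, if the arm or the gripper's body presses on something with over 40 N, if the wrist force passes 120 N, or if a joint passes its speed limit or range.

## Working session

There is one attempt and no reset: what is moved stays moved. The work goes in short steps, Python scripts to look and compute and a tool call to move; the robot and the scene stay as the last step left them, time stands still between calls to the robot, and variables do not carry over. Pictures are saved under pics/ and viewed, at most 10 in all, crops included, and the job is handed in when it is done.

Besides the shell and the picture viewer there is one more tool, called after "Emit:" as name(argument=value, ...), one argument or row to a line, values as JSON. move_arm: Moves the arm, as the interface text tells. Shifts and turns lie within -1 to 1; 1 stands for 0.1 m of shift or pi rad of turn. Its arguments: {"type":"object","properties":{"motion":{"type":"array"},"fingers":{"type":"number"},"newtons":{"type":"number"}},"required":["motion"]}

```bash
mkdir -p pics; ls; cat > h.py <<'E'
import numpy as np, cv2
from cell import robot
def world(c,u,v,z=None):
    f=240/np.tan(np.radians(c["vfov"])/2)
    d=c["range_z"][int(round(v)),int(round(u))]
    p=np.array([(u-c["cx"])/f,-(v-c["cy"])/f,-1.])
    E=np.array(c["extrinsics"]); R,t=E[:3,:3],E[:3,3]
    if z is None: return R@(p*d)+t
    r=R@p; return t+r*(z-t[2])/r[2]
def cloud(c):
    f=240/np.tan(np.radians(c["vfov"])/2); v,u=np.mgrid[:480,:640]; d=c["range_z"]
    P=np.stack([(u-c["cx"])/f*d,-(v-c["cy"])/f*d,-d],-1); E=np.array(c["extrinsics"])
    return P@E[:3,:3].T+E[:3,3]
E
python3 - <<'E'
from h import *
for n in("scene","side"):
    c=robot.read_camera(n); cv2.imwrite(f"pics/{n}0.png",c["image"][...,::-1]); np.savez(f"{n}0.npz",**c)
    print(n,c["vfov"],c["cx"],c["cy"],np.round(c["extrinsics"],3).tolist(),[k for k in c])
print(robot.observe())
E
```

```text
pics
scene 57.88984261669246 318.520572493428 240.14897602862916 [[-0.722, -0.48, 0.498, 0.898], [0.691, -0.513, 0.509, 0.346], [0.011, 0.712, 0.702, 0.563], [0.0, 0.0, 0.0, 1.0]] ['image', 'range_z', 'vfov', 'cx', 'cy', 'extrinsics']
side 42.891003386553905 325.29526749966817 235.64580329487168 [[0.738, 0.377, -0.559, 0.072], [-0.674, 0.408, -0.616, -0.537], [-0.004, 0.832, 0.555, 0.629], [0.0, 0.0, 0.0, 1.0]] ['image', 'range_z', 'vfov', 'cx', 'cy', 'extrinsics']
{'time': 0.1, 'qpos': array([ 1.01801152e+00,  3.42623815e-01,  1.52492644e+00,  1.87876045e-07,
        1.27541187e+00, -1.46025703e-01]), 'qvel': array([ 1.48744064e-04, -1.98616677e-03, -2.25292590e-03,  2.02569146e-04,
       -2.02571178e-03, -9.13931137e-06]), 'joint_efforts': array([ 1.63147000e-03, -4.32004058e+01, -2.44696552e+01,  7.18649849e-02,
        5.26074821e-02, -5.79013181e-05]), 'tool_pos': array([0.2075041 , 0.48184969, 0.22612791]), 'tool_rot': array([-3.14023779e+00, -1.99445425e-04,  2.73483336e+00]), 'contact_force': array([-0.33127229, -0.20961005, -0.95112372]), 'torque': array([ 0.01299387,  0.01003082, -0.06418235]), 'grip_force': 0.0, 'opening': 0.09182208591755939}
```

View pics/scene0.png

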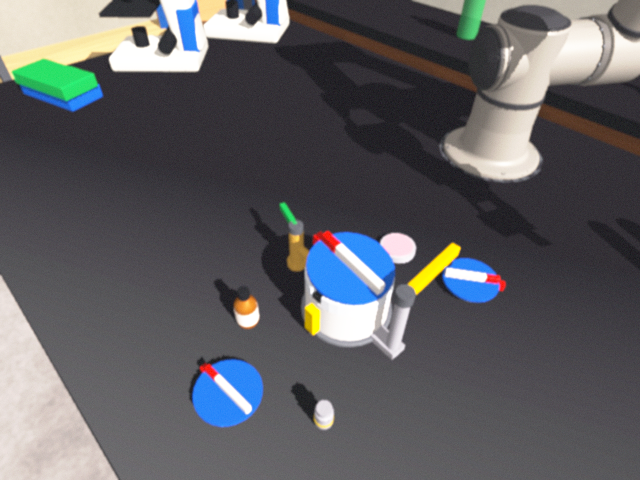

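View pics/side0.png

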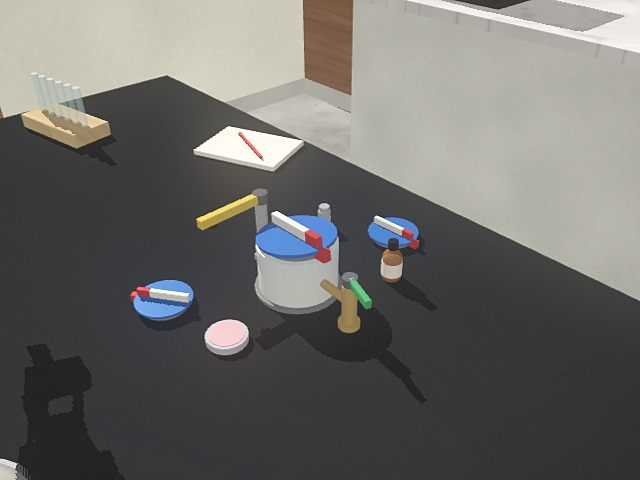

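Scene: candidates for the lid are the one on the pot (350,267), a smaller one at (228,393) and a smaller one at (472,280). The one on the pot is the largest. Its key is at (320,238), the yellow marker at (313,318), the hold-down post at (405,295) with its arm end at (457,248), and the tap at (296,228) with its lever end at (284,206). In the side view the key is at (322,254).

```bash
python3 - <<'E'
from h import *
from scipy.optimize import least_squares
for n in("scene","side"):
    c=dict(np.load(n+"0.npz")); W=cloud(c); hsv=cv2.cvtColor(c["image"],cv2.COLOR_RGB2HSV)
    H,S,V=[hsv[...,i].astype(int) for i in range(3)]
    ok=(c["range_z"]>0)&(W[...,0]>0.2)&(W[...,0]<0.9)&(abs(W[...,1])<0.6)&(W[...,2]>-.01)&(W[...,2]<.2)
    def m(name,k):
        P=W[ok&k]; 
        if len(P): print(n,name,len(P),"mean",P.mean(0).round(4),"min",P.min(0).round(3),"max",P.max(0).round(3))
        return P
    blue=(H>100)&(H<120)&(S>150); hi=W[...,2]>.07
    B=m("blue",blue&hi)
    red=((H<6)|(H>174))&(S>170)
    m("red",red&hi)
    m("red top",red&(W[...,2]>.115))
    Wt=m("whitebar",(S<60)&(V>150)&(W[...,2]>.1))
    y=(H>22)&(H<32)&(S>170)
    m("yel arm",y&(W[...,2]>.11)); m("yel mark",y&(W[...,2]<.07))
    g=(H>50)&(H<85)&(S>150); m("green",g&(W[...,2]>.06)&(W[...,2]<.12))
    # flange circle fit from blue hull
    r=lambda p:np.maximum(np.hypot(B[:,0]-p[0],B[:,1]-p[1])-.064,0)*1+0
    (cx,cy),R=cv2.minEnclosingCircle(B[:,:2].astype(np.float32)); print("lid circ",cx,cy,R)
    P=m("post",(S<60)&(W[...,2]>.1)&(W[...,2]<.13)&(V<150))
cr=cv2.imread("pics/scene0.png")[190:370,260:480]
cv2.imwrite("pics/crop.png",cv2.resize(cr,None,fx=3.3,fy=3.3,interpolation=cv2.INTER_CUBIC))
E
```

```text
scene blue 3709 mean [0.5795 0.0823 0.101 ] min [0.476 0.018 0.083] max [0.638 0.183 0.117]
scene red 224 mean [0.5731 0.0288 0.1175] min [0.563 0.003 0.095] max [0.579 0.05  0.126]
scene red top 150 mean [0.5734 0.036  0.1221] min [0.565 0.022 0.115] max [0.578 0.05  0.126]
scene whitebar 837 mean [0.5769 0.1053 0.1133] min [0.473 0.041 0.1  ] max [0.589 0.188 0.134]
scene yel arm 779 mean [0.5144 0.1763 0.1309] min [0.458 0.166 0.118] max [0.567 0.183 0.135]
scene yel mark 407 mean [0.6263 0.0804 0.0374] min [ 0.32  -0.036 -0.003] max [0.652 0.138 0.07 ]
scene green 146 mean [ 0.5575 -0.0786  0.0911] min [ 0.545 -0.103  0.081] max [ 0.568 -0.051  0.095]
lid circ 0.5454725027084351 0.10749407857656479 0.10192254185676575
scene post 146 mean [0.5865 0.1795 0.121 ] min [0.477 0.165 0.1  ] max [0.592 0.189 0.13 ]
side blue 878 mean [0.5865 0.0648 0.1043] min [0.506 0.018 0.096] max [0.634 0.142 0.111]
side red 13 mean [0.5639 0.0283 0.1082] min [0.56  0.006 0.092] max [0.573 0.053 0.126]
side red top 4 mean [0.5658 0.0447 0.1218] min [0.563 0.024 0.12 ] max [0.57  0.053 0.126]
side whitebar 466 mean [0.5692 0.0965 0.1144] min [0.563 0.054 0.1  ] max [0.58  0.185 0.125]
lid circ 0.5705477595329285 0.0809331014752388 0.06519394367933273
side post 190 mean [0.5613 0.1655 0.1147] min [0.47  0.017 0.1  ] max [0.588 0.184 0.13 ]
```

View pics/crop.png

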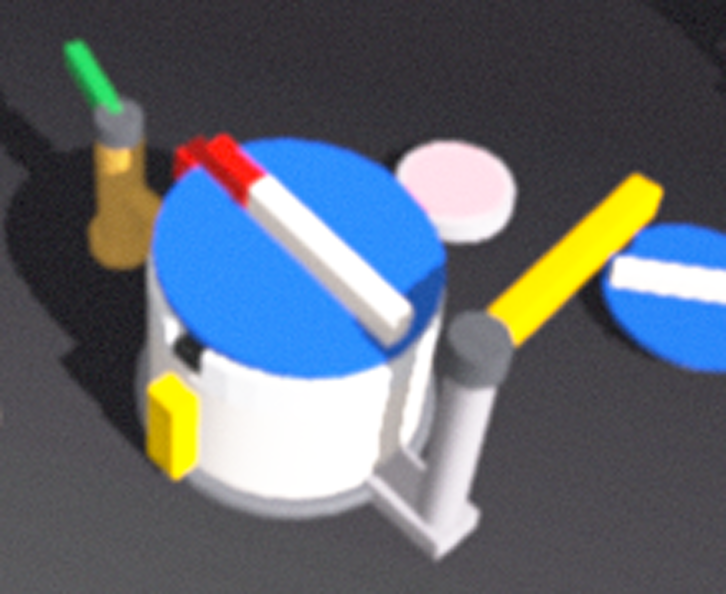

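The crop confirms that the lid on the pot is the target. Its red end is at crop (225,150), the notch (dark) at (187,348) above the yellow marker, the post cap at (478,335) and the tap cap at (119,112).

```bash
python3 - <<'E'
from h import *
from scipy.optimize import least_squares
for n in("scene","side"):
    c=dict(np.load(n+"0.npz")); W=cloud(c); hsv=cv2.cvtColor(c["image"],cv2.COLOR_RGB2HSV)
    H,S,V=[hsv[...,i].astype(int) for i in range(3)]
    near=np.hypot(W[...,0]-.577,W[...,1]-.08)<.075
    k=((H>100)&(H<120)&(S>150)&near&(W[...,2]>.085)); B=W[k]
    A=np.c_[B[:,:2],np.ones(len(B))]; pl=np.linalg.lstsq(A,B[:,2],rcond=None)[0]
    h=cv2.convexHull(B[:,:2].astype(np.float32))[:,0]
    s=least_squares(lambda p:np.hypot(h[:,0]-p[0],h[:,1]-p[1])-.063,[.577,.08],loss="soft_l1",f_scale=.001)
    print(n,"lid",s.x.round(4),np.abs(s.fun).mean().round(4),"tilt dir",np.degrees(np.arctan2(pl[1],pl[0])).round(1),np.hypot(*pl[:2]).round(3),"z",(pl@[*s.x,1]).round(4))
    # crossbar top
    zt=W[...,2]-(W[...,:2]@pl[:2]+pl[2]); b=near&(zt>.014)&(zt<.022)&~k
    (x,y),(w,hh),a=cv2.minAreaRect(W[b][:,:2].astype(np.float32)); print(" bar",x,y,w,hh,a,b.sum())
    bm=b.astype(np.uint8)
    def line(q,t):
        P=W[q]; (x,y),(w,hh),a=cv2.minAreaRect(P[:,:2].astype(np.float32)); v=cv2.fitLine(P[:,:2].astype(np.float32),cv2.DIST_HUBER,0,.01,.01).ravel()
        t_=(P[:,:2]-v[2:])@v[:2]; print(" ",t,len(P),"rect",np.round([x,y,w,hh,a],4),"line",v.round(4),"ends",(v[2:]+v[:2]*np.percentile(t_,1)).round(4),(v[2:]+v[:2]*np.percentile(t_,99)).round(4),"z",np.median(P[:,2]).round(4))
    line(b,"bar")
    y=(H>20)&(H<34)&(S>130); line(y&(W[...,2]>.129)&(W[...,2]<.14),"arm top")
    line(y&(W[...,2]>.056)&(W[...,2]<.066)&(abs(W[...,0]-.64)<.04),"marker top")
    line((H>45)&(H<90)&(S>120)&(W[...,2]>.089)&(W[...,2]<.099)&(abs(W[...,0]-.56)<.06)&(W[...,1]<0),"lever top")
    for t,x,yy in(("post",.583,.178),("tap",.57,-.045)):
        q=(np.hypot(W[...,0]-x,W[...,1]-yy)<.03)&(S<70)&(W[...,2]>.09)
        P=W[q]; 
        if len(P): z=P[:,2].max(); P=P[P[:,2]>z-.005]; print("  cap",t,z.round(4),cv2.minEnclosingCircle(P[:,:2].astype(np.float32)),np.median(P,0).round(4),len(P))
    for t,z,lo,rad in(("bystander amber",.03,0,0),):
        for x0,y0 in((.66,-.05),(.70,.12),(.5,.06)):
            q=(np.hypot(W[...,0]-x0,W[...,1]-y0)<.08)&(np.hypot(W[...,0]-.577,W[...,1]-.08)>.085)&(W[...,2]>.008)&(W[...,2]<.08)
            if q.sum(): P=W[q]; print("  by",(x0,y0),P.min(0).round(3),P.max(0).round(3),len(P))
E
```

```text
scene lid [0.5737 0.0798] 0.0006 tilt dir -94.0 0.103 z 0.1013
 bar 0.5739383101463318 0.08193504065275192 0.11928444355726242 0.013327046297490597 86.15982818603516 644
  bar 644 rect [5.73900e-01 8.19000e-02 1.19300e-01 1.33000e-02 8.61598e+01] line [0.0567 0.9984 0.5751 0.0775] ends [0.5721 0.0247] [0.5786 0.1406] z 0.1182
  arm top 640 rect [0.5138 0.1745 0.1118 0.0155 2.7637] line [0.9994 0.0352 0.515  0.1752] ends [0.4606 0.1733] [0.5652 0.177 ] z 0.1326
  marker top 122 rect [6.4470e-01 7.4800e-02 1.9300e-02 1.4300e-02 8.4574e+01] line [0.1843 0.9829 0.6451 0.0759] ends [0.6431 0.0653] [0.6467 0.0844] z 0.0588
  lever top 130 rect [ 5.57400e-01 -7.59000e-02  5.60000e-02  1.00000e-02  7.09728e+01] line [ 0.3005  0.9538  0.5598 -0.07  ] ends [ 0.5496 -0.1023] [ 0.5658 -0.051 ] z 0.0921
  cap post 0.1359 ((0.5787116885185242, 0.1767970323562622), 0.013131742365658283) [0.5799 0.1769 0.1337] 262
  cap tap 0.0942 ((0.5672829151153564, -0.045448314398527145), 0.012487252242863178) [ 0.5693 -0.0441  0.0921] 105
  by (0.66, -0.05) [ 0.58  -0.055  0.008] [0.72  0.009 0.076] 761
  by (0.7, 0.12) [0.718 0.058 0.009] [0.779 0.196 0.045] 784
  by (0.5, 0.06) [0.421 0.027 0.008] [0.443 0.083 0.015] 231
side lid [0.5707 0.0801] 0.0006 tilt dir -86.3 0.094 z 0.1027
 bar 0.5716023445129395 0.08239059895277023 0.12031997740268707 0.013517479412257671 86.05552673339844 373
  bar 373 rect [5.71600e-01 8.24000e-02 1.20300e-01 1.35000e-02 8.60555e+01] line [0.0721 0.9974 0.5689 0.0706] ends [0.5655 0.0235] [0.574  0.1406] z 0.1206
  arm top 465 rect [0.5102 0.1752 0.1083 0.018  3.2929] line [0.9993 0.0365 0.5129 0.172 ] ends [0.4572 0.17  ] [0.5633 0.1738] z 0.1338Traceback (most recent call last):
  File "<stdin>", line 21, in <module>
  File "<stdin>", line 17, in line
cv2.error: OpenCV(4.12.0) /io/opencv/modules/imgproc/src/linefit.cpp:50: error: (-215:Assertion failed) count > 0 in function 'fitLine2D_wods'
```

```bash
cat >> h.py <<'E'
import json,sys
from scipy.spatial.transform import Rotation as Ro
C=np.array([.5735,.0795]); POST=np.array([.579,.1767]); TAP=np.array([.5675,-.0455]); YAW=-.052
R0=lambda yaw:np.diag([1,1,1])@Ro.from_euler("xyz",[np.pi,0,yaw]).as_matrix()
def load(): return json.load(open("cmd.json"))
def apply(row):
    x,y,z,w=load(); p=np.array([x,y,z])+R0(w)@(np.array(row[:3])*.1)
    json.dump([*p,w-row[5]*np.pi],open("cmd.json","w"))
def plan(wps):
    x,y,z,w=load()
    for q in wps:
        s=R0(w).T@(np.array(q[:3])-[x,y,z])/.1; print([*s.round(2).tolist(),0,0,round((w-q[3])/np.pi,3)])
def st():
    o=robot.observe(); print("t",round(o["time"],2),"pos",o["tool_pos"].round(4),"yaw",round(o["tool_rot"][2],3),"F",o["contact_force"].round(1),"cmd",np.round(load(),4),"op",round(o["opening"],3),"q6",o["qpos"][5].round(2))
E
echo "[0.208,0.482,0.227,2.7348]">cmd.json
python3 -c "
from h import *
plan([(.53,.032,.227,1.50),(.53,.032,.114,1.5)])"
```

```text
[-4.74, -2.86, -0.0, 0, 0, 0.393]
[-4.74, -2.86, 1.13, 0, 0, 0.393]
```

Emit:
move_arm(
  motion=[
    [-0.48,-0.29,0,0,0,0],
    [-0.95,-0.57,0,0,0,0],
    [-0.95,-0.57,0,0,0,0],
  ],
  fingers=-1,
  newtons=40,
)

```text
time: 0.48
tool_pos: [0.2739, 0.3898, 0.2265]
tool_rot: [-3.14, 0.0, 2.731]
contact_force: [0.0, -0.3, -0.3]
opening: 0.0664
grip_force: 0.0
```

Emit:
move_arm(
  motion=[
    [-0.48,-0.29,0,0,0,0],
    [-0.95,-0.57,0,0,0,0],
    [-0.95,-0.57,0,0,0,0],
  ],
)

```text
time: 0.85
tool_pos: [0.3385, 0.3005, 0.2266]
tool_rot: [-3.141, 0.0, 2.731]
contact_force: [0.6, 0.3, 0.0]
opening: 0.0366
grip_force: 0.0
```

Emit:
move_arm(
  motion=[
    [-0.48,-0.29,0,0,0,0],
    [-0.95,-0.57,0,0,0,0],
    [-0.95,-0.57,0,0,0,0],
  ],
)

```text
time: 1.23
tool_pos: [0.4031, 0.2112, 0.2265]
tool_rot: [-3.142, 0.0, 2.731]
contact_force: [-0.1, -0.1, 1.0]
opening: 0.0063
grip_force: 0.0
```

Emit:
move_arm(
  motion=[
    [-0.48,-0.29,0,0,0,0],
    [-0.95,-0.57,0,0,0,0],
    [-0.95,-0.57,0,0,0,0],
  ],
)

```text
time: 1.6
tool_pos: [0.4676, 0.1219, 0.2263]
tool_rot: [3.141, -0.0, 2.732]
contact_force: [-0.3, 0.5, -0.0]
opening: 0.0006
grip_force: 0.0
```

Emit:
move_arm(
  motion=[
    [-0.48,-0.29,0,0,0,0.05],
    [-0.94,-0.58,0,0,0,0.1],
    [-0.94,-0.58,0,0,0,0.15],
    [-0.94,-0.58,0,0,0,0.2],
    [-0.94,-0.58,0,0,0,0.25],
    [-0.94,-0.58,0,0,0,0.3],
    [-0.94,-0.58,0,0,0,0.35],
    [-0.94,-0.58,0,0,0,0.393],
    [-0.94,-0.58,0,0,0,0.393],
  ],
)

```text
time: 2.72
tool_pos: [0.5293, 0.0345, 0.2266]
tool_rot: [-3.141, -0.001, 1.504]
contact_force: [-0.4, -0.2, 0.9]
opening: 0.0004
grip_force: 0.0
```

```bash
python3 -c "
from h import *
for i in range(4): apply([-.95,-.57,0,0,0,0])
apply([-.94,-.58,0,0,0,.393]);st()
plan([(.53,.031,.114,1.5)])"
```

```text
t 2.73 pos [0.5293 0.0345 0.2266] yaw 1.504 F [-0.4 -0.2  0.9] cmd [0.5302 0.0318 0.227  1.5002] op 0.0 q6 -0.01
[-0.01, -0.0, 1.13, 0, 0, 0.0]
```

```bash
echo "[0.5293,0.0345,0.2267,1.504]">cmd.json; python3 -c "
from h import *
plan([(.53,.031,.18,1.504),(.53,.031,.1139,1.504)])"
```

```text
[-0.03, 0.01, 0.47, 0, 0, 0.0]
[-0.03, 0.01, 1.13, 0, 0, 0.0]
```

Emit:
move_arm(
  motion=[
    [0,0,0.3,0,0,0],
    [-0.03,0,0.6,0,0,0],
    [-0.03,0,0.8,0,0,0],
    [-0.03,0,0.95,0,0,0],
    [-0.03,0,0.95,0,0,0],
  ],
)

```text
time: 3.35
tool_pos: [0.529, 0.0298, 0.1309]
tool_rot: [-3.14, -0.0, 1.502]
contact_force: [0.5, 0.2, -0.0]
opening: 0.0006
grip_force: 0.0
```

Emit:
move_arm(
  motion=[
    [0,0,0.1,0,0,0],
    [0,0,0.18,0,0,0],
    [0,0,0.18,0,0,0],
  ],
)

```text
time: 3.72
tool_pos: [0.5293, 0.029, 0.1132]
tool_rot: [-3.141, -0.0, 1.5]
contact_force: [-0.2, -0.2, -0.9]
opening: 0.0006
grip_force: 0.0
```

```bash
python3 - <<'E'
from h import *
apply([-.03,0,.95,0,0,0]);apply([0,0,.18,0,0,0]);st()
# push arc
a0=np.radians(-94); 
for off in(.025,):
  W=[]
  for k,a in enumerate(np.linspace(a0-.1,YAW+.03,12)):
    r=np.array([np.cos(a),np.sin(a)]); t=np.array([-r[1],r[0]]); p=C+r*.050-t*off
    W.append((*p,.1139,1.504+(a-a0)))
    print(np.round(p,4))
  plan(W)
c=robot.read_camera("scene"); cv2.imwrite("pics/s1.png",cv2.resize(c["image"][190:370,220:460,::-1],None,fx=3,fy=3))
E
```

```text
t 3.73 pos [0.5293 0.029  0.1132] yaw 1.5 F [-0.2 -0.2 -0.9] cmd [0.5291 0.0315 0.1137 1.504 ] op 0.001 q6 -0.02
[0.5404 0.0344]
[0.5478 0.0298]
[0.5559 0.0265]
[0.5643 0.0244]
[0.573  0.0236]
[0.5817 0.0242]
[0.5902 0.0262]
[0.5983 0.0294]
[0.6058 0.0339]
[0.6125 0.0395]
[0.6183 0.046 ]
[0.6229 0.0534]
[0.04, 0.11, -0.0, 0, 0, np.float64(0.032)]
[-0.0, 0.19, -0.0, 0, 0, np.float64(-0.018)]
[-0.03, 0.27, -0.0, 0, 0, np.float64(-0.068)]
[-0.05, 0.36, -0.0, 0, 0, np.float64(-0.117)]
[-0.05, 0.44, -0.0, 0, 0, np.float64(-0.167)]
[-0.04, 0.53, -0.0, 0, 0, np.float64(-0.217)]
[-0.01, 0.61, -0.0, 0, 0, np.float64(-0.267)]
[0.03, 0.69, -0.0, 0, 0, np.float64(-0.316)]
[0.07, 0.76, -0.0, 0, 0, np.float64(-0.366)]
[0.14, 0.83, -0.0, 0, 0, np.float64(-0.416)]
[0.2, 0.88, -0.0, 0, 0, np.float64(-0.465)]
[0.28, 0.92, -0.0, 0, 0, np.float64(-0.515)]
```

View pics/s1.png

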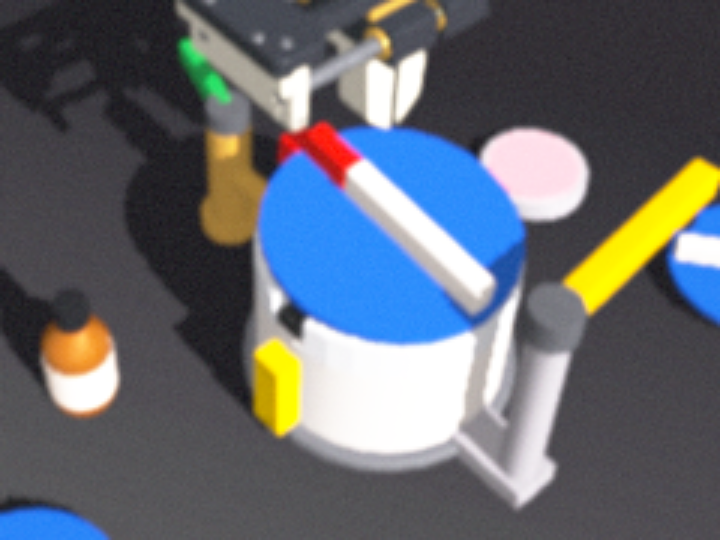

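Closed fingertip (s1 near (400,90)) stands behind the bar's red end (325,140), on the −x side, clear of everything. The earlier reading was mid-motion, so I'm resetting the tracked pose.

```bash
echo "[0.5298,0.0288,0.1139,1.5002]">cmd.json; cat >> h.py <<'E'
def arc(c,r,off,a0,a1,n,z,yawoff,sgn=1):
    W=[]
    for a in np.linspace(a0,a1,n):
        u=np.array([np.cos(a),np.sin(a)]); t=sgn*np.array([-u[1],u[0]]); W.append((*(c+u*r-t*off),z,a+yawoff))
    return W
E
python3 - <<'E'
from h import *
a0=np.radians(-94); plan(arc(C,.05,.025,a0-.15,a0+.75,10,.1139,1.5-a0))
E
```

```text
[0.08, 0.08, 0.0, 0, 0, np.float64(0.048)]
[0.05, 0.13, 0.0, 0, 0, np.float64(0.016)]
[0.02, 0.18, 0.0, 0, 0, np.float64(-0.016)]
[0.0, 0.23, 0.0, 0, 0, np.float64(-0.048)]
[-0.01, 0.28, 0.0, 0, 0, np.float64(-0.08)]
[-0.02, 0.34, 0.0, 0, 0, np.float64(-0.111)]
[-0.02, 0.39, 0.0, 0, 0, np.float64(-0.143)]
[-0.02, 0.45, 0.0, 0, 0, np.float64(-0.175)]
[-0.01, 0.5, 0.0, 0, 0, np.float64(-0.207)]
[0.0, 0.56, 0.0, 0, 0, np.float64(-0.239)]
```

Emit:
move_arm(
  motion=[
    [0.08,0.08,0,0,0,0.05],
    [0.05,0.13,0,0,0,0.016],
    [0.02,0.18,0,0,0,-0.016],
    [0,0.23,0,0,0,-0.048],
    [-0.01,0.28,0,0,0,-0.08],
    [-0.02,0.34,0,0,0,-0.11],
    [-0.02,0.39,0,0,0,-0.143],
    [-0.02,0.45,0,0,0,-0.175],
    [-0.01,0.5,0,0,0,-0.207],
    [0,0.56,0,0,0,-0.24],
    [0,0.56,0,0,0,-0.24],
  ],
)

```text
time: 5.15
tool_pos: [0.5858, 0.0248, 0.1142]
tool_rot: [3.141, 0.0, 2.253]
contact_force: [-1.2, -0.9, 2.0]
opening: 0.0006
grip_force: 1.4
```

```bash
python3 - <<'E'
from h import *
apply([0,.56,0,0,0,-.24]); st()
c=robot.read_camera("scene"); cv2.imwrite("pics/s2.png",cv2.resize(c["image"][150:370,220:460,::-1],None,fx=2.5,fy=2.5))
a0=np.radians(-94); plan(arc(C,.05,.025,a0+.85,YAW+.03,9,.1139,1.5-a0))
E
```

```text
t 5.15 pos [0.5858 0.0248 0.1142] yaw 2.253 F [-1.2 -0.9  2. ] cmd [0.5857 0.0248 0.1139 2.2542] op 0.001 q6 -0.77
[-0.02, 0.05, 0.0, 0, 0, np.float64(-0.03)]
[-0.04, 0.1, 0.0, 0, 0, np.float64(-0.061)]
[-0.05, 0.15, 0.0, 0, 0, np.float64(-0.092)]
[-0.06, 0.21, 0.0, 0, 0, np.float64(-0.122)]
[-0.06, 0.26, 0.0, 0, 0, np.float64(-0.153)]
[-0.05, 0.31, 0.0, 0, 0, np.float64(-0.183)]
[-0.05, 0.37, 0.0, 0, 0, np.float64(-0.214)]
[-0.03, 0.42, 0.0, 0, 0, np.float64(-0.245)]
[-0.01, 0.47, 0.0, 0, 0, np.float64(-0.275)]
```

View pics/s2.png

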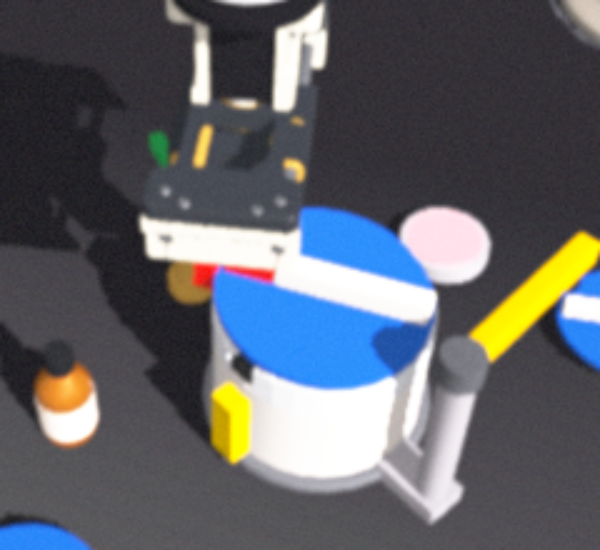

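The picture shows the bar turned about 43° with the lid still seated on the rim, its red end at (235,272) and the notch at (240,365). I'm continuing.

Emit:
move_arm(
  motion=[
    [-0.02,0.05,0,0,0,-0.03],
    [-0.04,0.1,0,0,0,-0.06],
    [-0.05,0.15,0,0,0,-0.09],
    [-0.06,0.21,0,0,0,-0.122],
    [-0.06,0.26,0,0,0,-0.153],
    [-0.05,0.31,0,0,0,-0.183],
    [-0.05,0.34,0,0,0,-0.2],
    [-0.04,0.37,0,0,0,-0.215],
    [-0.04,0.4,0,0,0,-0.23],
    [-0.03,0.42,0,0,0,-0.245],
    [-0.03,0.42,0,0,0,-0.245],
  ],
)

```text
time: 6.58
tool_pos: [0.6202, 0.049, 0.114]
tool_rot: [-3.141, 0.001, 3.022]
contact_force: [0.1, -1.1, 2.2]
opening: 0.0004
grip_force: 1.2
```

```bash
cat >> h.py <<'E'
def lid(n="scene"):
    c=robot.read_camera(n); W=cloud(c); hsv=cv2.cvtColor(c["image"],cv2.COLOR_RGB2HSV)
    H,S,V=[hsv[...,i].astype(int) for i in range(3)]
    near=np.hypot(*(W[...,:2]-C).transpose(2,0,1))<.07
    k=(H>100)&(H<120)&(S>150)&near&(W[...,2]>.085)&(W[...,2]<.115); B=W[k]
    pl=np.linalg.lstsq(np.c_[B[:,:2]-C,np.ones(len(B))],B[:,2],rcond=None)[0]
    for _ in range(3):
        e=abs(np.c_[B[:,:2]-C,np.ones(len(B))]@pl-B[:,2])<.003
        pl=np.linalg.lstsq(np.c_[B[e][:,:2]-C,np.ones(e.sum())],B[e][:,2],rcond=None)[0]
    zt=W[...,2]-((W[...,:2]-C)@pl[:2]+pl[2]); b=near&(zt>.014)&(zt<.022)&(((S<60)&(V>140))|(((H<8)|(H>172))&(S>150)))
    P=W[b][:,:2].astype(np.float32); r=cv2.minAreaRect(P)
    print(n,"tilt",np.hypot(*pl[:2]).round(3),"dir",np.degrees(np.arctan2(pl[1],pl[0])).round(0),"ctr top z",pl[2].round(4),"n",len(B),"bar",np.round([*r[0],*r[1],r[2]],3))
    return c
E
python3 - <<'E'
from h import *
apply([-.03,.42,0,0,0,-.245]); st(); lid();lid("side")
E
```

```text
t 6.58 pos [0.6202 0.049  0.114 ] yaw 3.022 F [ 0.1 -1.1  2.2] cmd [0.6201 0.049  0.1139 3.0239] op 0.0 q6 -1.5
scene tilt 0.107 dir -48.0 ctr top z 0.1017 n 2043 bar [5.7800e-01 8.1000e-02 3.0000e-02 1.3000e-01 6.5086e+01]
side tilt 0.109 dir -27.0 ctr top z 0.1024 n 180 bar [5.7600e-01 7.7000e-02 4.1000e-02 1.3200e-01 5.7933e+01]
```

```bash
python3 - <<'E'
from h import *
a0=np.radians(-94); plan(arc(C,.05,.025,-.1,0,6,.1139,1.5-a0))
E
```

```text
[-0.01, 0.01, 0.0, 0, 0, np.float64(-0.005)]
[-0.01, 0.02, 0.0, 0, 0, np.float64(-0.012)]
[-0.01, 0.03, 0.0, 0, 0, np.float64(-0.018)]
[-0.02, 0.04, 0.0, 0, 0, np.float64(-0.024)]
[-0.02, 0.05, 0.0, 0, 0, np.float64(-0.031)]
[-0.03, 0.06, 0.0, 0, 0, np.float64(-0.037)]
```

Emit:
move_arm(
  motion=[
    [-0.01,0.01,0,0,0,-0.006],
    [-0.01,0.02,0,0,0,-0.012],
    [-0.01,0.03,0,0,0,-0.018],
    [-0.01,0.03,0,0,0,-0.018],
  ],
)

```text
time: 7.18
tool_pos: [0.6215, 0.0521, 0.1138]
tool_rot: [3.142, 0.001, 3.081]
contact_force: [1.3, -2.6, 2.0]
opening: 0.0005
grip_force: 1.5
```

```bash
python3 - <<'E'
from h import *
apply([-.01,.03,0,0,0,-.018]); st(); lid();c=lid("side")
cv2.imwrite("pics/s3.png",cv2.resize(c["image"][160:340,220:420,::-1],None,fx=3,fy=3))
E
```

```text
t 7.17 pos [0.6215 0.0521 0.1138] yaw 3.081 F [ 1.3 -2.6  2. ] cmd [0.6215 0.0519 0.1139 3.0804] op 0.0 q6 -1.55
scene tilt 0.109 dir -48.0 ctr top z 0.1018 n 1981 bar [5.8000e-01 8.3000e-02 3.1000e-02 1.3000e-01 6.4828e+01]
side tilt 0.11 dir -27.0 ctr top z 0.1026 n 196 bar [5.7500e-01 7.8000e-02 4.1000e-02 1.3100e-01 6.0601e+01]
```

View pics/s3.png

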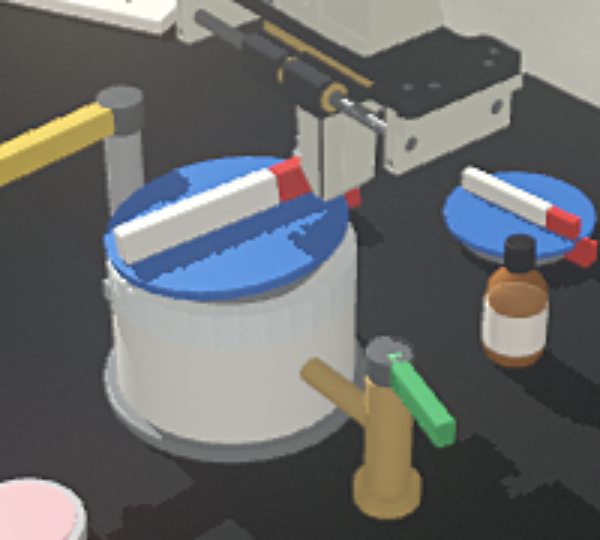

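Side view shows the finger against the red end (crop 340,150), the lid still raised on its key side, and the bar's white top running from (122,232) to (275,175).

```bash
python3 - <<'E'
from h import *
c=robot.read_camera("side")
a=world(c,220+122/3,160+232/3,.114); b=world(c,220+275/3,160+175/3,.121); d=b-a
print(a,b,np.degrees(np.arctan2(d[1],d[0])))
a=world(c,220+135/3,160+245/3); b=world(c,220+270/3,160+182/3);d=b-a
print(a,b,np.degrees(np.arctan2(d[1],d[0])))
a0=np.radians(-94); plan(arc(C,.05,.025,-.04,.12,9,.1139,1.5-a0))
E
```

```text
[0.51533632 0.09757798 0.114     ] [0.60040182 0.07728064 0.121     ] -13.42031851107184
[0.51874608 0.09194729 0.10730359] [0.59395331 0.07387167 0.12103908] -13.514376479884984
[-0.01, 0.01, 0.0, 0, 0, np.float64(-0.006)]
[-0.01, 0.02, 0.0, 0, 0, np.float64(-0.013)]
[-0.02, 0.03, 0.0, 0, 0, np.float64(-0.019)]
[-0.02, 0.04, 0.0, 0, 0, np.float64(-0.026)]
[-0.03, 0.05, 0.0, 0, 0, np.float64(-0.032)]
[-0.03, 0.06, 0.0, 0, 0, np.float64(-0.038)]
[-0.03, 0.07, 0.0, 0, 0, np.float64(-0.045)]
[-0.04, 0.08, 0.0, 0, 0, np.float64(-0.051)]
[-0.04, 0.09, 0.0, 0, 0, np.float64(-0.057)]
```

```bash
python3 - <<'E'
from h import *
plan([(.6215,.0519+d,.1139,3.0804) for d in(.002,.004,.006,.008,.010,.012)])
E
```

```text
[0.0, 0.02, 0.0, 0, 0, 0.0]
[0.0, 0.04, 0.0, 0, 0, 0.0]
[0.0, 0.06, 0.0, 0, 0, 0.0]
[0.0, 0.08, 0.0, 0, 0, 0.0]
[0.01, 0.1, 0.0, 0, 0, 0.0]
[0.01, 0.12, 0.0, 0, 0, 0.0]
```

Emit:
move_arm(
  motion=[
    [0,0.01,0,0,0,0],
    [0,0.02,0,0,0,0],
    [0,0.03,0,0,0,0],
    [0,0.04,0,0,0,0],
    [0,0.05,0,0,0,0],
    [0,0.06,0,0,0,0],
    [0,0.06,0,0,0,0],
  ],
)

```text
time: 8.2
tool_pos: [0.6211, 0.0588, 0.1134]
tool_rot: [3.141, -0.001, 3.081]
contact_force: [0.0, -0.3, -1.3]
opening: 0.0003
grip_force: 0.0
```

```bash
python3 - <<'E'
from h import *
apply([0,.06,0,0,0,0]); st(); lid("side"); lid()
E
```

```text
t 8.2 pos [0.6211 0.0588 0.1134] yaw 3.081 F [ 0.  -0.3 -1.3] cmd [0.6218 0.0579 0.1139 3.0804] op 0.0 q6 -1.54
side tilt 0.062 dir 7.0 ctr top z 0.0988 n 392 bar [5.7300e-01 8.0000e-02 3.4000e-02 1.2400e-01 7.0547e+01]
scene tilt 0.043 dir -8.0 ctr top z 0.0977 n 1718 bar [6.2700e-01 6.9000e-02 2.2000e-02 4.4000e-02 3.7858e+01]
```

The key has dropped: the tilt went from 0.11 to 0.05 and the contact force vanished. Next I back off, rise, move over the red end and press.

```bash
python3 - <<'E'
from h import *
plan([(.6218,.053,.1139,3.0804),(.622,.053,.14,3.08),(.6234,.0769,.14,3.08),(.6234,.0769,.125,3.08),(.6234,.0769,.114,3.08)])
E
```

```text
[-0.0, -0.05, -0.0, 0, 0, 0.0]
[-0.0, -0.05, -0.26, 0, 0, 0.0]
[-0.0, 0.19, -0.26, 0, 0, 0.0]
[-0.0, 0.19, -0.11, 0, 0, 0.0]
[-0.0, 0.19, -0.0, 0, 0, 0.0]
```

Emit:
move_arm(
  motion=[
    [0,-0.05,0,0,0,0],
    [0,-0.05,-0.26,0,0,0],
    [0,-0.05,-0.26,0,0,0],
    [0,0.19,-0.26,0,0,0],
    [0,0.19,-0.2,0,0,0],
    [0,0.19,-0.1,0,0,0],
    [0,0.19,-0.1,0,0,0],
  ],
)

```text
time: 9.18
tool_pos: [0.6219, 0.0763, 0.1219]
tool_rot: [-3.141, -0.003, 3.08]
contact_force: [0.8, -0.6, 0.2]
opening: 0.0002
grip_force: 0.0
```

Emit:
move_arm(
  motion=[
    [0,0,0.02,0,0,0],
    [0,0,0.04,0,0,0],
    [0,0,0.06,0,0,0],
    [0,0,0.06,0,0,0],
  ],
)

```text
time: 9.68
tool_pos: [0.6233, 0.0769, 0.1184]
tool_rot: [-3.142, 0.002, 3.08]
contact_force: [0.2, -0.6, 3.7]
opening: 0.0004
grip_force: 1.7
```

```bash
python3 - <<'E'
from h import *
apply([0,.19,-.1,0,0,0]); apply([0,0,.06,0,0,0]); st(); lid("side"); lid()
E
```

```text
t 9.68 pos [0.6233 0.0769 0.1184] yaw 3.08 F [ 0.2 -0.6  3.7] cmd [0.623  0.0769 0.1179 3.0804] op 0.0 q6 -1.51
side tilt 0.052 dir -0.0 ctr top z 0.0984 n 427 bar [5.7100e-01 8.3000e-02 1.5000e-02 1.2100e-01 8.3986e+01]
scene tilt 0.036 dir -18.0 ctr top z 0.0972 n 1226 bar [6.1100e-01 7.7000e-02 1.2000e-02 4.9000e-02 8.5258e+01]
```

Emit:
move_arm(
  motion=[
    [0,0,0.015,0,0,0],
    [0,0,0.03,0,0,0],
    [0,0,0.04,0,0,0],
    [0,0,0.04,0,0,0],
  ],
)

```text
time: 10.28
tool_pos: [0.6242, 0.0767, 0.1148]
tool_rot: [-3.141, 0.004, 3.08]
contact_force: [2.2, -1.1, 6.1]
opening: 0.0004
grip_force: 2.8
```

Emit:
move_arm(
  motion=[
    [0,0,0.01,0,0,0],
    [0,0,0.02,0,0,0],
    [0,0,0.02,0,0,0],
  ],
)

```text
time: 10.65
tool_pos: [0.6244, 0.0767, 0.1142]
tool_rot: [-3.141, 0.005, 3.08]
contact_force: [-1.5, -1.7, 13.3]
opening: 0.0
grip_force: 6.6
```

Emit:
move_arm(
  motion=[
    [0,0,0.01,0,0,0],
    [0,0,0.02,0,0,0],
    [0,0,0.02,0,0,0],
  ],
)

```text
time: 11.02
tool_pos: [0.6244, 0.0767, 0.1141]
tool_rot: [-3.141, 0.006, 3.08]
contact_force: [-5.2, -2.1, 23.5]
opening: 0.0005
grip_force: 12.0
```

```bash
python3 - <<'E'
from h import *
apply([0,0,.08,0,0,0]); st(); lid("side"); lid()
E
```

```text
t 11.03 pos [0.6244 0.0767 0.1141] yaw 3.08 F [-5.2 -2.1 23.5] cmd [0.623  0.0769 0.1099 3.0804] op 0.001 q6 -1.51
side tilt 0.009 dir 31.0 ctr top z 0.0964 n 517 bar [5.7300e-01 8.2000e-02 1.6000e-02 1.2200e-01 8.2974e+01]
scene tilt 0.003 dir -94.0 ctr top z 0.095 n 1136 bar [6.1200e-01 7.7000e-02 1.2000e-02 5.0000e-02 8.4525e+01]
```

Lid home: tip stopped hard at z = 114 mm with 23 N, and the lid reads level at the right height. Now the hold-down arm.

Emit:
move_arm(
  motion=[
    [0,0,-0.35,0,0,0],
    [0,0,-0.75,0,0,0],
    [0.3,0.3,-0.75,0,0,0.05],
    [0.7,0.7,-0.75,0,0,0.1],
    [0.7,0.7,-0.75,0,0,0.15],
    [0.7,0.7,-0.75,0,0,0.2],
    [0.7,0.7,-0.75,0,0,0.25],
    [0.7,0.7,-0.75,0,0,0.3],
    [0.7,0.7,-0.75,0,0,0.35],
    [0.7,0.7,-0.75,0,0,0.4],
    [0.7,0.7,-0.75,0,0,0.44],
    [0.7,0.7,-0.75,0,0,0.469],
  ],
)

```text
time: 12.62
tool_pos: [0.5569, 0.1512, 0.1842]
tool_rot: [-3.14, -0.0, 1.604]
contact_force: [0.0, -0.2, -0.1]
opening: 0.0002
grip_force: 0.0
```

```bash
python3 - <<'E'
from h import *
apply([.7,.7,-.75,0,0,.469]); st(); lid("side")
W=arc(POST,.085,.04,np.radians(182),np.radians(182),1,.15,1.606-np.radians(182)); W.append((*W[0][:2],.1215,1.606)); plan(W)
c=lid(); cv2.imwrite("pics/s4.png",cv2.resize(c["image"][150:370,220:460,::-1],None,fx=2.5,fy=2.5))
E
```

```text
t 12.62 pos [0.5569 0.1512 0.1842] yaw 1.604 F [ 0.  -0.2 -0.1] cmd [0.5574 0.151  0.1849 1.607 ] op 0.0 q6 0.1
side tilt 0.01 dir 21.0 ctr top z 0.0964 n 652 bar [5.710e-01 8.200e-02 1.700e-02 1.180e-01 8.355e+01]
[0.65, -0.62, 0.35, 0, 0, np.float64(0.0)]
[0.65, -0.62, 0.63, 0, 0, 0.0]
scene tilt 0.002 dir -83.0 ctr top z 0.095 n 3349 bar [5.8200e-01 8.0000e-02 1.3000e-02 1.0300e-01 8.2832e+01]
```

View pics/s4.png

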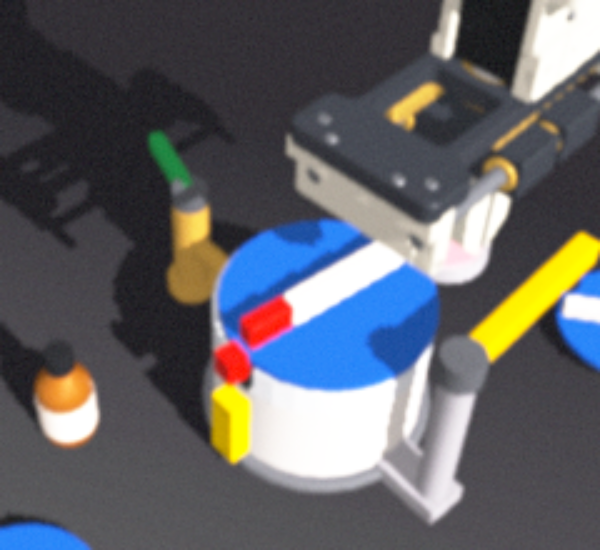

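The key (235,362) sits in the notch above the yellow marker, the lid is level, and the hold-down arm is untouched.

Emit:
move_arm(
  motion=[
    [0.33,-0.31,0,0,0,0],
    [0.65,-0.62,0,0,0,0],
    [0.65,-0.62,0.1,0,0,0],
    [0.65,-0.62,0.35,0,0,0],
    [0.65,-0.62,0.55,0,0,0],
    [0.65,-0.62,0.63,0,0,0],
    [0.65,-0.62,0.63,0,0,0],
  ],
)

```text
time: 13.6
tool_pos: [0.4931, 0.2135, 0.1213]
tool_rot: [-3.141, 0.0, 1.607]
contact_force: [-0.5, -0.1, 0.7]
opening: 0.0004
grip_force: 0.0
```

```bash
python3 - <<'E'
from h import *
apply([.65,-.62,.63,0,0,0]); st()
d=np.radians; plan(arc(POST,.085,.02,d(178),d(178+45),10,.1217,1.607-d(182)))
E
```

```text
t 13.6 pos [0.4931 0.2135 0.1213] yaw 1.607 F [-0.5 -0.1  0.7] cmd [0.4931 0.2137 0.1219 1.607 ] op 0.0 q6 0.23
[-0.14, 0.01, 0.0, 0, 0, np.float64(0.022)]
[-0.21, -0.01, 0.0, 0, 0, np.float64(-0.006)]
[-0.29, -0.02, 0.0, 0, 0, np.float64(-0.033)]
[-0.37, -0.03, 0.0, 0, 0, np.float64(-0.061)]
[-0.44, -0.03, 0.0, 0, 0, np.float64(-0.089)]
[-0.52, -0.02, 0.0, 0, 0, np.float64(-0.117)]
[-0.59, -0.01, 0.0, 0, 0, np.float64(-0.144)]
[-0.67, 0.01, 0.0, 0, 0, np.float64(-0.172)]
[-0.74, 0.04, 0.0, 0, 0, np.float64(-0.2)]
[-0.81, 0.07, 0.0, 0, 0, np.float64(-0.228)]
```

Emit:
move_arm(
  motion=[
    [-0.14,0.01,0,0,0,0.02],
    [-0.21,-0.01,0,0,0,-0.006],
    [-0.29,-0.02,0,0,0,-0.033],
    [-0.37,-0.03,0,0,0,-0.06],
    [-0.44,-0.03,0,0,0,-0.09],
    [-0.52,-0.02,0,0,0,-0.117],
    [-0.59,-0.01,0,0,0,-0.144],
    [-0.67,0.01,0,0,0,-0.172],
    [-0.74,0.04,0,0,0,-0.2],
    [-0.81,0.07,0,0,0,-0.228],
    [-0.81,0.07,0,0,0,-0.228],
  ],
)

```text
time: 14.98
tool_pos: [0.5035, 0.1323, 0.1225]
tool_rot: [3.14, 0.001, 2.32]
contact_force: [0.5, -0.3, 0.3]
opening: 0.0008
grip_force: 0.0
```

```bash
cat >> h.py <<'E'
def ang(h,zlo,zhi,c0,n):
    c=robot.read_camera(n); W=cloud(c); hsv=cv2.cvtColor(c["image"],cv2.COLOR_RGB2HSV)
    k=(hsv[...,0]>h[0])&(hsv[...,0]<h[1])&(hsv[...,1]>120)&(W[...,2]>zlo)&(W[...,2]<zhi)&(np.hypot(*(W[...,:2]-c0).transpose(2,0,1))<.14)
    if k.sum()<15: print(n,"few",k.sum()); return c
    r=cv2.minAreaRect(W[k][:,:2].astype(np.float32)); d=np.median(W[k][:,:2],0)-c0
    print(n,k.sum(),"rect",np.round([*r[0],*r[1],r[2]],3),"ang",np.degrees(np.arctan2(d[1],d[0])).round(1)); return c
E
python3 - <<'E'
from h import *
apply([-.81,.07,0,0,0,-.228]); st()
for n in("scene","side"): ang((20,34),.129,.14,POST,n)
d=np.radians; plan(arc(POST,.085,.02,d(228),d(268),10,.1217,1.607-d(182)))
E
```

```text
t 14.97 pos [0.5035 0.1323 0.1225] yaw 2.32 F [ 0.5 -0.3  0.3] cmd [0.503  0.133  0.1219 2.3233] op 0.001 q6 -0.64
scene 363 rect [5.310e-01 1.300e-01 1.060e-01 1.400e-02 4.401e+01] ang -135.9
side 363 rect [5.2900e-01 1.3100e-01 1.1200e-01 1.4000e-02 4.4081e+01] ang -136.6
[-0.07, -0.01, 0.0, 0, 0, np.float64(-0.028)]
[-0.14, -0.02, 0.0, 0, 0, np.float64(-0.052)]
[-0.21, -0.02, 0.0, 0, 0, np.float64(-0.077)]
[-0.28, -0.02, 0.0, 0, 0, np.float64(-0.102)]
[-0.34, -0.01, 0.0, 0, 0, np.float64(-0.126)]
[-0.41, 0.01, 0.0, 0, 0, np.float64(-0.151)]
[-0.47, 0.02, 0.0, 0, 0, np.float64(-0.176)]
[-0.54, 0.05, 0.0, 0, 0, np.float64(-0.2)]
[-0.6, 0.08, 0.0, 0, 0, np.float64(-0.225)]
[-0.66, 0.11, 0.0, 0, 0, np.float64(-0.25)]
```

Emit:
move_arm(
  motion=[
    [-0.07,-0.01,0,0,0,-0.028],
    [-0.14,-0.02,0,0,0,-0.052],
    [-0.21,-0.02,0,0,0,-0.077],
    [-0.28,-0.02,0,0,0,-0.102],
    [-0.34,-0.01,0,0,0,-0.126],
    [-0.41,0.01,0,0,0,-0.151],
    [-0.47,0.02,0,0,0,-0.176],
    [-0.54,0.05,0,0,0,-0.2],
    [-0.6,0.08,0,0,0,-0.225],
    [-0.63,0.09,0,0,0,-0.24],
    [-0.63,0.09,0,0,0,-0.24],
  ],
)

```text
time: 16.45
tool_pos: [0.5525, 0.0933, 0.1218]
tool_rot: [-3.142, 0.0, 3.075]
contact_force: [0.1, -0.5, -0.4]
opening: 0.0003
grip_force: 0.0
```

```bash
python3 - <<'E'
from h import *
apply([-.63,.09,0,0,0,-.24]); st()
for n in("scene","side"): ang((20,34),.129,.14,POST,n)
plan([(load()[0]+d,load()[1],load()[2],load()[3]) for d in(.002,.004,.006)])
E
```

```text
t 16.45 pos [0.5525 0.0933 0.1218] yaw 3.075 F [ 0.1 -0.5 -0.4] cmd [0.5527 0.0932 0.1219 3.0773] op 0.0 q6 -1.47
scene 674 rect [5.7300e-01 1.1200e-01 1.0800e-01 1.7000e-02 8.5651e+01] ang -93.5
side 114 rect [5.7000e-01 1.1400e-01 1.1100e-01 1.3000e-02 8.5478e+01] ang -96.3
[-0.02, 0.0, 0.0, 0, 0, 0.0]
[-0.04, 0.0, 0.0, 0, 0, 0.0]
[-0.06, 0.0, 0.0, 0, 0, 0.0]
```

Emit:
move_arm(
  motion=[
    [-0.01,0,0,0,0,0],
    [-0.02,0,0,0,0,0],
    [-0.03,0,0,0,0,0],
    [-0.04,0,0,0,0,0],
    [-0.04,0,0,0,0,0],
  ],
)

```text
time: 17.18
tool_pos: [0.5553, 0.0931, 0.1216]
tool_rot: [-3.141, -0.003, 3.077]
contact_force: [-6.2, -0.7, 4.2]
opening: 0.0001
grip_force: 3.1
```

Emit:
move_arm(
  motion=[
    [-0.01,0,0,0,0,0],
    [-0.02,0,0,0,0,0],
    [-0.03,0,0,0,0,0],
    [-0.03,0,0,0,0,0],
  ],
)

```text
time: 17.68
tool_pos: [0.5555, 0.0931, 0.1216]
tool_rot: [-3.141, -0.009, 3.078]
contact_force: [-16.2, -0.8, 10.1]
opening: 0.0003
grip_force: 8.1
```

The hold-down arm is at its stop (16 N, no further motion). Next I back off, go up and move to the tap.

Emit:
move_arm(
  motion=[
    [0.1,0,0,0,0,0],
    [0.2,0,-0.1,0,0,0],
    [0.2,0,-0.5,0,0,0],
    [0.2,0,-0.6,0,0,0],
    [0.2,0,-0.6,0,0,0],
  ],
)

```text
time: 18.3
tool_pos: [0.5399, 0.0943, 0.1825]
tool_rot: [3.141, 0.002, 3.077]
contact_force: [0.5, -0.4, -0.9]
opening: 0.0007
grip_force: 0.0
```

```bash
python3 - <<'E'
from h import *
apply([-.07,0,0,0,0,0]);apply([.2,0,-.6,0,0,0]); st()
for n in("scene","side"): ang((20,34),.129,.14,POST,n); ang((45,90),.089,.1,TAP,n)
lid("side")
a=np.radians(-108.4); yo=np.radians(161.6)-a
W=arc(TAP,.045,.04,a,a,1,.182,yo,-1); print(W); W.append((*W[0][:2],.0835,W[0][3])); plan(W)
E
```

```text
t 18.3 pos [0.5399 0.0943 0.1825] yaw 3.077 F [ 0.5 -0.4 -0.9] cmd [0.5397 0.094  0.1819 3.0773] op 0.001 q6 -1.47
scene 658 rect [5.7600e-01 1.1200e-01 1.0700e-01 1.5000e-02 8.7219e+01] ang -91.9
scene 129 rect [ 5.5700e-01 -7.7000e-02  5.6000e-02  1.0000e-02  7.0437e+01] ang -107.6
side 416 rect [5.7300e-01 1.1300e-01 1.1100e-01 1.7000e-02 8.7377e+01] ang -97.7
side 114 rect [ 5.5400e-01 -7.8000e-02  4.9000e-02  1.1000e-02  7.1022e+01] ang -112.5
side tilt 0.013 dir 31.0 ctr top z 0.0964 n 523 bar [5.710e-01 8.300e-02 1.700e-02 1.180e-01 8.306e+01]
[(np.float64(0.5912508338031603), np.float64(-0.10082538200188645), 0.182, np.float64(2.820452071222836))]
[-0.64, -1.91, -0.0, 0, 0, np.float64(0.082)]
[-0.64, -1.91, 0.98, 0, 0, np.float64(0.082)]
```

Emit:
move_arm(
  motion=[
    [-0.2,-0.5,0,0,0,0.02],
    [-0.4,-0.96,0,0,0,0.04],
    [-0.4,-0.96,0,0,0,0.04],
  ],
)

```text
time: 18.92
tool_pos: [0.5739, -0.0072, 0.1807]
tool_rot: [-3.141, -0.001, 2.947]
contact_force: [-0.5, -0.5, -0.0]
opening: 0.0004
grip_force: 0.0
```

```bash
python3 - <<'E'
from h import *
apply([-.4,-.96,0,0,0,.04]); st()
plan([(.5913,-.1008,.182,2.82),(.5913,-.1008,.0835,2.82)])
E
```

```text
t 18.93 pos [ 0.5739 -0.0072  0.1807] yaw 2.947 F [-0.5 -0.5 -0. ] cmd [ 0.5734 -0.0043  0.1819  2.9516] op 0.0 q6 -1.52
[-0.36, -0.91, -0.0, 0, 0, 0.042]
[-0.36, -0.91, 0.98, 0, 0, 0.042]
```

Emit:
move_arm(
  motion=[
    [-0.18,-0.46,0,0,0,0.02],
    [-0.36,-0.91,0,0,0,0.042],
    [-0.36,-0.91,0.2,0,0,0.042],
    [-0.36,-0.91,0.5,0,0,0.042],
    [-0.36,-0.91,0.8,0,0,0.042],
    [-0.36,-0.91,0.98,0,0,0.042],
    [-0.36,-0.91,0.98,0,0,0.042],
  ],
)

```text
time: 19.8
tool_pos: [0.5901, -0.0991, 0.0818]
tool_rot: [3.141, -0.004, 2.821]
contact_force: [-0.1, -0.7, -0.1]
opening: 0.0002
grip_force: 0.0
```

```bash
python3 - <<'E'
from h import *
apply([-.36,-.91,.98,0,0,.042]); st()
d=np.radians; a=d(-108.4); yo=d(161.6)-a
plan(arc(TAP,.045,.018,d(-102),d(-181),12,.0835,yo,-1))
E
```

```text
t 19.8 pos [ 0.5901 -0.0991  0.0818] yaw 2.821 F [-0.1 -0.7 -0.1] cmd [ 0.5916 -0.1005  0.0839  2.8197] op 0.0 q6 -1.54
[0.17, 0.02, 0.0, 0, 0, np.float64(-0.036)]
[0.23, -0.01, 0.0, 0, 0, np.float64(0.004)]
[0.29, -0.02, 0.0, 0, 0, np.float64(0.044)]
[0.35, -0.04, 0.0, 0, 0, np.float64(0.084)]
[0.41, -0.04, 0.0, 0, 0, np.float64(0.124)]
[0.47, -0.03, 0.0, 0, 0, np.float64(0.164)]
[0.53, -0.02, 0.0, 0, 0, np.float64(0.204)]
[0.58, -0.0, 0.0, 0, 0, np.float64(0.243)]
[0.64, 0.02, 0.0, 0, 0, np.float64(0.283)]
[0.69, 0.06, 0.0, 0, 0, np.float64(0.323)]
[0.74, 0.09, 0.0, 0, 0, np.float64(0.363)]
[0.78, 0.14, 0.0, 0, 0, np.float64(0.403)]
```

Emit:
move_arm(
  motion=[
    [0.17,0.02,0,0,0,-0.036],
    [0.23,-0.01,0,0,0,0.004],
    [0.29,-0.02,0,0,0,0.044],
    [0.35,-0.04,0,0,0,0.084],
    [0.41,-0.04,0,0,0,0.124],
    [0.47,-0.03,0,0,0,0.164],
    [0.53,-0.02,0,0,0,0.204],
    [0.58,0,0,0,0,0.243],
    [0.64,0.02,0,0,0,0.283],
    [0.69,0.06,0,0,0,0.323],
    [0.74,0.09,0,0,0,0.363],
    [0.74,0.09,0,0,0,0.363],
  ],
)

```text
time: 21.3
tool_pos: [0.5246, -0.068, 0.0848]
tool_rot: [3.14, 0.0, 1.681]
contact_force: [-0.6, -0.4, -0.1]
opening: 0.0006
grip_force: 0.0
```

```bash
python3 - <<'E'
from h import *
apply([.74,.09,0,0,0,.363]); st()
for n in("scene","side"): ang((45,90),.089,.1,TAP,n)
x,y,z,w=load()
plan([(x,y+d,z,w) for d in(.002,.004,.006,.008)])
E
```

```text
t 21.3 pos [ 0.5246 -0.068   0.0848] yaw 1.681 F [-0.6 -0.4 -0.1] cmd [ 0.5242 -0.0686  0.0839  1.6793] op 0.001 q6 -0.38
scene 140 rect [ 0.536 -0.051  0.056  0.012  8.532] ang -172.6
side few 12
[0.02, 0.0, 0.0, 0, 0, 0.0]
[0.04, 0.0, 0.0, 0, 0, 0.0]
[0.06, 0.01, 0.0, 0, 0, 0.0]
[0.08, 0.01, 0.0, 0, 0, 0.0]
```

Emit:
move_arm(
  motion=[
    [0.02,0,0,0,0,0.01],
    [0.04,0,0,0,0,0.02],
    [0.06,0.01,0,0,0,0.03],
    [0.08,0.01,0,0,0,0.04],
    [0.1,0.01,0,0,0,0.05],
    [0.1,0.01,0,0,0,0.05],
  ],
)

```text
time: 22.15
tool_pos: [0.5237, -0.0585, 0.0836]
tool_rot: [-3.141, 0.0, 1.521]
contact_force: [-2.3, -3.5, -0.2]
opening: 0.0004
grip_force: 2.0
```

Emit:
move_arm(
  motion=[
    [0.01,0,0,0,0,0],
    [0.02,0,0,0,0,0],
    [0.03,0,0,0,0,0],
    [0.03,0,0,0,0,0],
  ],
)

```text
time: 22.65
tool_pos: [0.5237, -0.058, 0.0837]
tool_rot: [-3.141, 0.004, 1.522]
contact_force: [-4.3, -15.7, -0.6]
opening: 0.0006
grip_force: 7.7
```

```bash
python3 - <<'E'
from h import *
apply([.1,.01,0,0,0,.05]);apply([.03,0,0,0,0,0]); st()
ang((45,90),.089,.1,TAP,"scene")
E
```

```text
t 22.65 pos [ 0.5237 -0.058   0.0837] yaw 1.522 F [ -4.3 -15.7  -0.6] cmd [ 0.5243 -0.0555  0.0839  1.5222] op 0.001 q6 -0.2
scene 135 rect [ 5.3600e-01 -4.4000e-02  1.0000e-02  5.8000e-02  8.5167e+01] ang 174.0
```

Emit:
move_arm(
  motion=[
    [-0.1,0,0,0,0,0],
    [-0.25,0,0,0,0,0],
    [-0.25,0,-0.3,0,0,0],
    [-0.25,0,-0.7,0,0,0],
    [-0.6,0,-1,0,0,0],
    [-0.9,0,-1,0,0,0],
    [-0.9,0,-1,0,0,0],
  ],
)

```text
time: 23.58
tool_pos: [0.5199, -0.1471, 0.1841]
tool_rot: [3.14, 0.0, 1.519]
contact_force: [-0.3, 1.6, 0.2]
opening: 0.0002
grip_force: 0.0
```

```bash
python3 - <<'E'
from h import *
lid("side"); lid()
for n in("scene","side"): c=ang((20,34),.129,.14,POST,n); ang((45,90),.089,.1,TAP,n)
c=robot.read_camera("scene"); cv2.imwrite("pics/end.png",c["image"][...,::-1])
E
```

```text
side tilt 0.034 dir 34.0 ctr top z 0.0965 n 238 bar [5.4000e-01 8.6000e-02 1.4000e-02 5.9000e-02 8.3695e+01]
scene tilt 0.003 dir -89.0 ctr top z 0.095 n 2567 bar [5.7400e-01 8.1000e-02 1.3000e-02 1.2000e-01 8.3229e+01]
scene 656 rect [5.760e-01 1.120e-01 1.070e-01 1.500e-02 8.682e+01] ang -91.8
scene 151 rect [ 5.3600e-01 -4.4000e-02  1.0000e-02  5.7000e-02  8.8077e+01] ang 175.5
side 381 rect [5.7300e-01 1.1200e-01 1.0900e-01 1.6000e-02 8.6687e+01] ang -98.0
side 38 rect [ 5.300e-01 -4.400e-02  1.000e-02  4.800e-02  8.582e+01] ang 172.4
```

View pics/end.png

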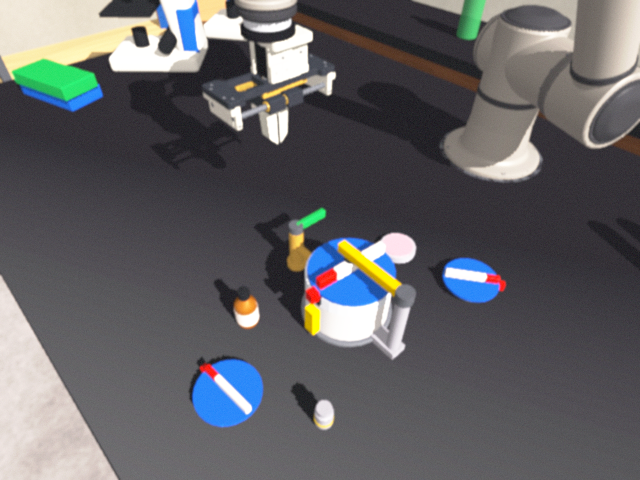

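The final view shows the key in the notch (313,295), the yellow arm across the lid (370,265) and the green lever shut (312,218). The bystanders have not moved and the robot is clear.

```bash
python3 -c "
from cell import robot
print(robot.hand_in())"
```

```text
the job is handed in; nothing more can be done
None
```

The job is done and handed in at about 24 s of robot time: lid home in the notch, hold-down arm at its stop, tap at its shut stop, and the things standing around look unmoved in the final picture.

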